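Present a circuit board at the end of a staging ledge

ROBOT

A 7-joint arm with a two-finger parallel gripper is mounted at the origin on the work surface. World frame = base frame: x ahead of the robot, y to its left, z up, the work surface at z = 0. Lengths are in mm, angles in rad, forces in N, time in s.
With the tool pointing down it reaches from about 425 to 950 mm from the base axis. Payload 16.7 kg.
Tool frame: the origin (TCP) lies at the very end of the fingers, on their centre line; the grasp point (between the pads) lies 19 mm behind it; z points along the fingers, y is the line along which they close (so a half turn about z gives the same grasp; the last joint's range is limited). The gripper opens to 94 mm and grips with 3 to 60 N. Pads are 16 mm wide; open, the fingers measure 119 mm over their backs; the gripper's body (75 mm by 177 mm) begins 78 mm behind the grasp point.
Start: joints at [-1.276, 0.426, 0.074, 1.606, -0.034, 1.111, -0.067], TCP at [290.435, 609.28, 205.467] pointing down, gripper open.
Joint ranges: [-2.85, 2.85], [-0.5, 2.14], [-1.23, 1.37], [0.21, 2.46], [-1.02, 4.16], [0.16, 2.05], [-2.73, 2.73]. Speed limits (rad/s): [1.89, 1.89, 2.39, 2.39, 3.01, 3.01, 3.01].

INTERFACE

Orientations are given as [roll, pitch, yaw] about the fixed x, y, z axes, in that order (R = Rz(yaw) Ry(pitch) Rx(roll)).
In Python, from plant import robot, cams, job gives the robot as it stands. The module is installed in compiled form; this text tells all that it offers.
- The arm moves only by the tool send_rows, never from a script. Its argument "steps" is one flat list of numbers, 5 for each row, row after row: the shift along the tool's x, y, z in units of 25 mm (1.0 is 25 mm), then the turn about the tool's z in rad, then the finger opening in mm, from 0 to 94. In form: [dx, dy, dz, spin, fingers, dx, dy, dz, spin, fingers, ...]. A call has 1 to 8 rows; each row shifts and turns the commanded pose from where the row before left it, along the tool's axes as they then stand; what a row does not reach is not made up. A row lasts 1/12 s, in which the tool goes at most 41.7 mm and 7.16 degrees, less where a joint would pass 70% of its speed; a pose out of reach is approached as far as the arm can. A call is refused whole if a number of a shift passes 1 or a number of a turn 0.125, either way. A call with a gripper value outside its range is refused whole. The fingers move at their own pace and stop on an object; "force" is the grip in N (left out, the last holds). Time passes only in rows, so rows that do not move let the fingers close. It gives the time, the measured TCP pose, the force, the opening and the grip force at its end, in the units of the state.
- robot.observe(): the state, without advancing time (a new reading comes with each control period).
- cams.grab_frame(name): name is "scene" or "top"; returns a dict with "pixels" (480x640x3 uint8, red, green, blue), "depth" (480x640 float32, mm along the optical axis (not along the pixel's ray), 0 where there is no reading), "fx", "fy", "cx", "cy" (pixels), "k1" (the pictures are not rectified: a ray, as slopes to the right and down, at radius r is drawn at 1 + k1 r^2 times it, then the intrinsics apply), "cam_to_world" (4x4, takes a point from camera to world coordinates). Camera axes: x right, y up, looking along -z (the intrinsics and any distortion apply to the point x, -y, -z); pixel columns grow to the right and rows downward; lengths in mm; the calibration is good to about 2 mm. A picture is of the moment at which its call begins.
- job.job_done(): hands the job in; it is judged then, once.
The state is a dict: "time": time; "qpos": joint angles; "joint_vel": joint speeds; "joint_efforts": joint torques, N m; "position": TCP position; "tcp_rot": TCP orientation; "ft_force": force on the tool from outside, world axes, zero at the start; "wrist_torque": the same for the moment, N m; "finger_gap": opening from 0.0 (shut) to 1.0 (fully open); "finger_force": force on a finger pad.
Only numpy, scipy, OpenCV 4.12 (cv2) and the standard library are available. Lean on these libraries where they do the work, as an engineer would, in place of code of your own. Each camera call takes 0.05 s, during which the arm holds its last target. There are 200 camera calls.

TASK

Gently push the blue circuit board with the fingertips along the top of its ledge until about a third of its length sticks out past the ledge's end on the yellow tray's side, so that its edge can be taken there, and leave it flat with its long side square against the green fence. Never pinch, pick up, tip or drop the board, and leave the trays, the air blower and the lens barrel where they stand.

Things in the scene. Friction and masses are not known exactly. Their poses are not given: they have to be found in the camera images.
- ledge: Fixed aluminium block, 300 mm along its own y, flat top 60 mm above the bench, yaw up to 20 degrees. Origin: mid length, at bench height. Its x points roughly away from the robot. The top is free from x = -55 to +50 mm; at x = +50 mm is the face of the green fence (10 mm thick, 10 mm above the top, full length, far side). Both ends, y = -150 and +150 mm, are open, without stops.
- board: Blue circuit board, a stiff plate 120 mm along its own y, 60 mm along x, 6 mm thick, chips 1.5 mm above its upper face; 0.08 to 0.17 kg. Origin: centre of its underside. Lies loose on the ledge, its x roughly along the ledge's x, at first 3 to 30 mm clear of the fence, up to 7 degrees out of square, nothing overhanging. Slides with ordinary friction (under 2 N).
- yellow_tray: Yellow open tray, 110 x 100 mm, 30 mm high, walls 4 mm, loose on the bench beyond one end of the ledge (its centre about 150 mm beyond that end); it may be at either end and shows the end to use. Origin: centre of its underside.
- grey_tray: Grey open tray of the same size, loose on the bench beyond the other end of the ledge. Origin: centre of its underside.
- blower: Blue rubber air blower standing on its base, nozzle up, 62 mm diameter, 98 mm high, loose on the bench on the robot's side of the ledge. Origin: centre of its underside.
- barrel: Brass lens barrel, an upright cylinder 48 mm diameter, 48 mm high, loose on the bench behind the fence. Origin: centre of its underside.
Mind the look-alikes: they are no part of the job. Of the things like the board, leave any that is brown, orange or purple; of the rest the smaller one is meant.

How it is judged:
By the outcome, as a careful person would: the job done as asked, in the order asked, and still so for the second after the job is handed in, with the robot touching nothing.
It also fails if it takes over 48 s, if anything falls off the work surface, if the arm or the gripper's body presses on something with over 40 N, if the wrist force passes 120 N, or if a joint passes its speed limit or range.

## Working session

There is one attempt and no reset: what is moved stays moved. The work goes in short steps, Python scripts to look and compute and a tool call to move; the robot and the scene stay as the last step left them, time stands still between calls to the robot, and variables do not carry over. Pictures are saved under pics/ and viewed, at most 10 in all, crops included, and the job is handed in when it is done.

Besides the shell and the picture viewer there is one more tool, called after ">>>" by a JSON object that holds its "fn" and its "kwargs", one argument or row to a line. send_rows: Moves the arm, as the interface text tells. Its arguments: {"type":"object","properties":{"steps":{"type":"array","items":{"type":"number"}},"force":{"type":"number"}},"required":["steps"]}

```bash
mkdir -p pics; cat > h.py <<'E'
import numpy as np, cv2
from plant import robot, cams, job
def pts(f, uv, z=None):
    """pixels -> world; z: plane height, else depth"""
    uv=np.atleast_2d(uv).astype(float)
    d=(uv-[f["cx"],f["cy"]])/[f["fx"],f["fy"]]
    s=d.copy()
    for _ in range(20): s=d/(1+f["k1"]*(s**2).sum(1,keepdims=True))
    ray=np.c_[s[:,0],-s[:,1],-np.ones(len(s))]
    T=np.array(f["cam_to_world"]); w=ray@T[:3,:3].T
    if z is None: t=f["depth"][uv[:,1].astype(int),uv[:,0].astype(int)][:,None]
    else: t=((z-T[2,3])/w[:,2])[:,None]
    return T[:3,3]+t*w
E
python3 - <<'E'
from h import *
for n in("top","scene"):
    f=cams.grab_frame(n); cv2.imwrite(f"pics/{n}0.png",f["pixels"][:,:,::-1]); np.save(f"{n}0.npy",f,allow_pickle=True)
    print(n,f["fx"],f["cx"],f["k1"],np.round(f["cam_to_world"],3).tolist())
print(robot.observe())
E
```

```text
top 463.733037829847 328.0672778105755 -0.11996239017177476 [[-0.012, 0.991, -0.13, 442.72], [-1.0, -0.016, -0.025, 27.575], [-0.027, 0.129, 0.991, 1083.049], [0.0, 0.0, 0.0, 1.0]]
scene 623.6020555503761 323.330095266366 -0.18845501474209517 [[0.362, -0.618, 0.698, 1433.789], [0.932, 0.227, -0.282, -330.302], [0.016, 0.753, 0.658, 884.015], [0.0, 0.0, 0.0, 1.0]]
{'time': 0.1, 'qpos': array([-1.27549216,  0.42669867,  0.07384933,  1.60652482, -0.03412259,
        1.11079061, -0.06712509]), 'joint_vel': array([-0.00034087, -0.00349651, -0.00012992, -0.00219669,  0.00171494,
        0.00118352,  0.00056491]), 'joint_efforts': array([ 6.72992435e-03, -9.37464166e+01,  3.67738768e+00, -4.55048668e+01,
       -4.84112219e-02,  1.65765826e-02,  6.53298480e-05]), 'position': array([290.28869032, 608.96152758, 204.83406132]), 'tcp_rot': array([-3.14043199e+00,  6.20765298e-05,  2.69672566e+00]), 'ft_force': array([-0.69513148,  0.69579394, -0.01015367]), 'wrist_torque': array([ 9.58423135e-05,  3.51626488e-03, -1.26646062e-02]), 'finger_force': 0.0, 'finger_gap': 1.0010081490072593}
```

View pics/top0.png

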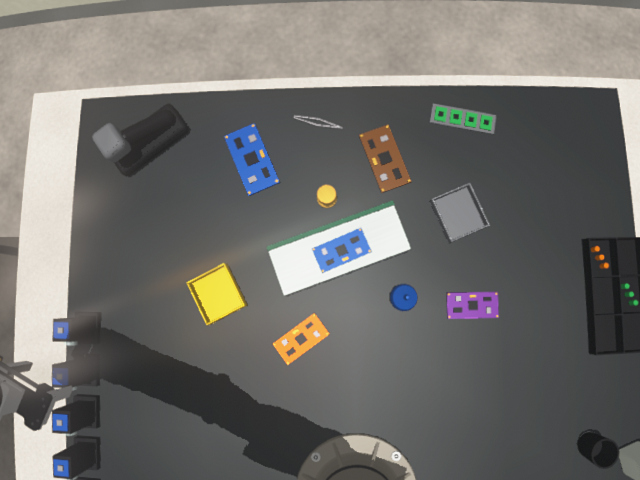

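View pics/scene0.png

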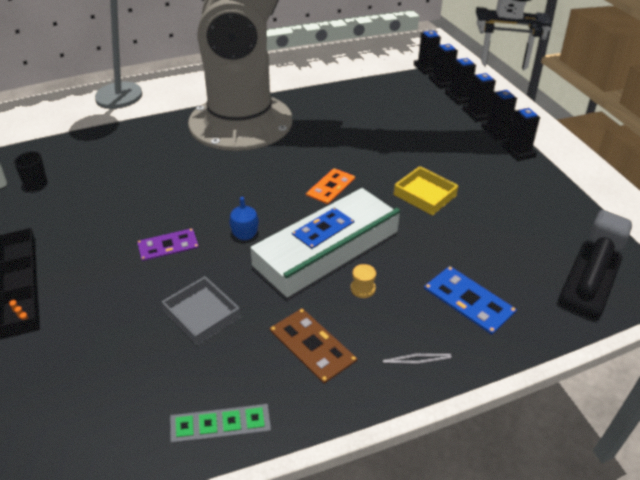

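Top view: the target board (342,250) lies on the white ledge, the fence is on the far side, and the yellow tray (216,293) is on the left, so the +y end is the one to use. The larger blue board (251,158) is a look-alike.

```bash
cat >> h.py <<'E'
def big(m,near=None):
    cs,_=cv2.findContours(m.astype(np.uint8),cv2.RETR_EXTERNAL,cv2.CHAIN_APPROX_NONE)
    cs=[c for c in cs if cv2.contourArea(c)>60]
    if near is not None: cs=[c for c in cs if cv2.pointPolygonTest(cv2.convexHull(c),near,True)>-25]
    return max(cs,key=cv2.contourArea)[:,0,:] if cs else None
def rect(p):
    r=cv2.minAreaRect(p[:,:2].astype(np.float32)); b=cv2.boxPoints(r)
    e=[b[1]-b[0],b[2]-b[1]]; l=max(e,key=np.linalg.norm)
    if l[1]<0:l=-l
    return np.array(r[0]),sorted(r[1]),np.degrees(np.arctan2(-l[0],l[1])) # yaw with y along long side
def scan(n,f,wnear,bnear):
    hsv=cv2.cvtColor(f["pixels"],cv2.COLOR_RGB2HSV); H,S,V=[hsv[:,:,i].astype(int) for i in range(3)]
    P=pts(f,np.argwhere(np.ones(H.shape,bool))[:,::-1]).reshape(480,640,3)
    top=(abs(P[:,:,2]-62)<9)&(f["depth"]>0)
    out={}
    cw=big(((V>150)&(S<50)&top)|((H>95)&(H<125)&(S>90)&top),wnear); out["ledge"]=rect(pts(f,cv2.convexHull(cw)[:,0],60))
    cb=big((H>98)&(H<125)&(S>110),bnear); out["board"]=rect(pts(f,cv2.convexHull(cb)[:,0],66))
    cg=big((H>55)&(H<95)&(S>80)&(V>30),wnear)
    if cg is not None: out["fence"]=rect(pts(f,cv2.convexHull(cg)[:,0],70))
    return out
def show(wt=(340,250),bt=(342,250),ws=(326,240),bs=(323,228)):
    for n,w,b in(("top",wt,bt),("scene",ws,bs)):
        f=cams.grab_frame(n); o=scan(n,f,w,b)
        for k,v in o.items(): print(n,k,np.round(v[0],1),np.round(v[1],1),round(v[2],2))
        c,_,a=o["ledge"]
        a=np.radians(a); R=np.array([[np.cos(a),-np.sin(a)],[np.sin(a),np.cos(a)]])
        print("  board in ledge rect frame",np.round((o["board"][0]-c)@R,1), "dyaw",round(o["board"][2]-o["ledge"][2],2))
        if "fence" in o: print("  fence in frame",np.round((o["fence"][0]-c)@R,1))
E
python3 - <<'E'
from h import *
show()
E
```

```text
top ledge [553.5  29.7] [107.3 298.1] 19.34
top board [551.9  24.5] [ 57.3 117.4] 22.47
  board in ledge rect frame [-3.3 -4.3] dyaw 3.13
scene ledge [553.4  28.7] [101.2 301.6] 19.42
scene board [555.5  24.3] [ 59.3 119.1] 22.59
scene fence [612.1  49.7] [ 13.1 300.5] 20.11
  board in ledge rect frame [ 0.6 -4.8] dyaw 3.17
  fence in frame [62.3  0.3]
```

>>> {"fn": "send_rows", "kwargs": {
  "steps": [-0.9,-0.9,0,0,70,-0.9,-0.9,0,0,70,-0.9,-0.9,0,0,70,-0.9,-0.9,0,0,70,-0.9,-0.9,0,0,70,-0.9,-0.9,0,0,70,-0.9,-0.9,0,0,70,-0.9,-0.9,0,0,70]
}}

```text
time: 0.87
position: [375.7, 367.8, 205.4]
tcp_rot: [-3.142, -0.0, 2.697]
ft_force: [-0.2, 0.3, -0.4]
finger_gap: 0.745
finger_force: 0.0
```

>>> {"fn": "send_rows", "kwargs": {
  "steps": [-0.9,-0.9,0,0,70,-0.9,-0.9,0,0,70,-0.9,-0.9,0,0,70,-0.9,-0.9,0,0,70,-0.9,-0.9,0,0,70,-0.9,-0.9,0,0,70,-0.9,-0.9,0,0,70,-0.9,-0.9,0,0,70]
}}

```text
time: 1.53
position: [460.7, 127.8, 205.6]
tcp_rot: [3.141, 0.0, 2.697]
ft_force: [0.2, 1.1, 1.5]
finger_gap: 0.745
finger_force: 0.0
```

>>> {"fn": "send_rows", "kwargs": {
  "steps": [-0.9,-0.9,0,0,70,-0.9,-0.9,0,0,70,-0.9,-0.9,0,0,70,-0.9,-0.9,0,0,70,0,0,0,0.12,70,0,0,0,0.12,70,0,0,0,0.12,70,0,0,0,0.12,70]
}}

```text
time: 2.2
position: [502.9, 9.1, 205.4]
tcp_rot: [-3.141, -0.0, 2.21]
ft_force: [-0.2, -0.1, -0.2]
finger_gap: 0.743
finger_force: 0.0
```

>>> {"fn": "send_rows", "kwargs": {
  "steps": [0,0,0,0.12,70,0,0,0,0.12,70,0,0,0,0.12,70,0,0,0,0.12,70,0,0,0,0.12,70,0,0,0,0.12,70,0,0,0,0.12,70,0,0,0,0.12,70]
}}

```text
time: 2.87
position: [502.9, 9.4, 205.5]
tcp_rot: [-3.141, 0.0, 1.251]
ft_force: [-0.2, 0.5, -0.3]
finger_gap: 0.747
finger_force: 0.0
```

>>> {"fn": "send_rows", "kwargs": {
  "steps": [0,0,0,0.12,70,0,0,0,0.12,70,0,0,0,0.12,70,0,0,0,0.12,70,0,0,0,0.12,70,0,0,0,0.12,70,0,0,0,0.12,70,0,0,0,0.075,70]
}}

```text
time: 3.53
position: [502.9, 9.5, 205.4]
tcp_rot: [-3.142, 0.0, 0.335]
ft_force: [-0.1, 0.6, -0.8]
finger_gap: 0.745
finger_force: 0.0
```

>>> {"fn": "send_rows", "kwargs": {
  "steps": [0,0,0.9,0,70,0,0,0.9,0,70,0,0,0.9,0,70,0,0,0.9,0,70,0,0,0.8,0,70,0,0,0,0,70]
}}

```text
time: 4.03
position: [501.0, 9.3, 92.6]
tcp_rot: [3.142, 0.005, 0.342]
ft_force: [-1.5, -0.1, -0.8]
finger_gap: 0.743
finger_force: 0.0
```

```bash
python3 - <<'E'
from h import *
o=robot.observe(); print(o["position"],o["tcp_rot"],o["qpos"],o["time"])
f=cams.grab_frame("scene"); cv2.imwrite("pics/s1.png",cv2.resize(f["pixels"][130:330,180:460,::-1],None,fx=2.5,fy=2.5))
E
```

```text
[500.9880494    9.26369774  92.56966547] [3.14154288 0.00476912 0.34202224] [-0.70447189  0.34771052  0.67145513  2.12130878 -0.30666493  0.77232668
 -1.06759155] 4.0333
```

View pics/s1.png

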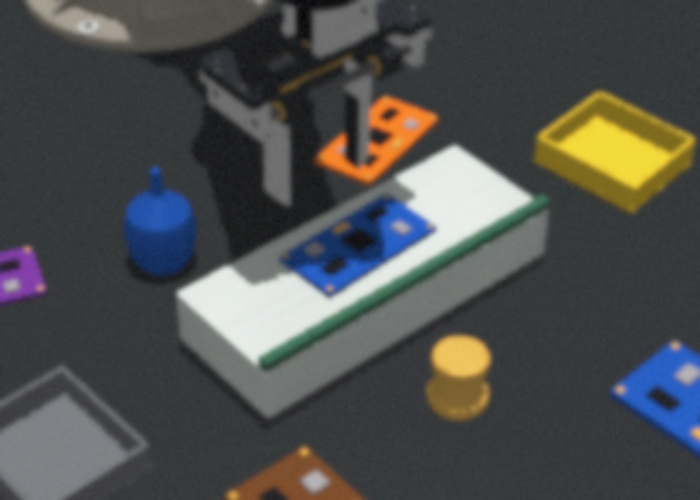

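Both fingers are over the near edge of the ledge, straddling the middle of the board, and clear of the blower (160,220 in the crop).

>>> {"fn": "send_rows", "kwargs": {
  "steps": [0,0,0.5,0,70,0,0,0.4,0,70,0,0,0,0,70,0,0,0,0,70]
}}

```text
time: 4.42
position: [503.1, 9.4, 73.4]
tcp_rot: [-3.142, 0.0, 0.342]
ft_force: [-0.2, -0.7, -0.2]
finger_gap: 0.746
finger_force: 0.0
```

>>> {"fn": "send_rows", "kwargs": {
  "steps": [0,0,0.25,0,70,0,0,0.19,0,70,0,0,0,0,70,0,0,0,0,70]
}}

```text
time: 4.75
position: [502.9, 9.3, 61.9]
tcp_rot: [3.142, 0.0, 0.342]
ft_force: [-0.7, 0.0, -0.0]
finger_gap: 0.741
finger_force: 0.0
```

>>> {"fn": "send_rows", "kwargs": {
  "steps": [0.12,0,0,0,70,0.12,0,0,0,70,0.12,0,0,0,70,0.12,0,0,0,70,0.12,0,0,0,70,0.12,0,0,0,70,0.12,0,0,0,70,0,0,0,0,70]
}}

```text
time: 5.42
position: [523.4, 16.6, 62.0]
tcp_rot: [3.141, -0.0, 0.342]
ft_force: [-0.6, -0.3, -0.8]
finger_gap: 0.743
finger_force: 0.0
```

>>> {"fn": "send_rows", "kwargs": {
  "steps": [0.08,0,0,0,70,0.08,0,0,0,70,0.08,0,0,0,70,0.08,0,0,0,70,0.08,0,0,0,70,0,0,0,0,70]
}}

```text
time: 5.92
position: [532.7, 20.0, 62.0]
tcp_rot: [3.141, -0.0, 0.342]
ft_force: [-0.6, 0.1, 0.5]
finger_gap: 0.742
finger_force: 0.0
```

```bash
python3 - <<'E'
from h import *
show()
f=cams.grab_frame("scene"); cv2.imwrite("pics/s2.png",cv2.resize(f["pixels"][160:300,230:430,::-1],None,fx=3.5,fy=3.5))
E
```

```text
Traceback (most recent call last):
  File "h.py", line 36, in show
    f=cams.grab_frame(n); o=scan(n,f,w,b)
                            ~~~~^^^^^^^^^
  File "h.py", line 29, in scan
    cw=big(((V>150)&(S<50)&top)|((H>95)&(H<125)&(S>90)&top),wnear); out["ledge"]=rect(pts(f,cv2.convexHull(cw)[:,0],60))
                                                                                            ~~~~~~~~~~~~~~^^^^
cv2.error: OpenCV(4.12.0) /io/opencv/modules/imgproc/src/convhull.cpp:143: error: (-215:Assertion failed) total >= 0 && (depth == CV_32F || depth == CV_32S) in function 'convexHull'
```

```bash
cat >> h.py <<'E'
LC={"top":(553.5,29.7,-2.5),"scene":(553.4,28.7,-4.4)}
def board(name,save=None):
    n,near=("top",(325,245)) if name=="top" else ("scene",(335,228))
    f=cams.grab_frame(n)
    hsv=cv2.cvtColor(f["pixels"],cv2.COLOR_RGB2HSV); H,S,V=[hsv[:,:,i].astype(int) for i in range(3)]
    m=((H>98)&(H<125)&(S>110)).astype(np.uint8); m=cv2.morphologyEx(m,cv2.MORPH_CLOSE,np.ones((5,5)))
    c=big(m,near); x,y,o=LC[n]; a=np.radians(19.4)
    R=np.array([[np.cos(a),-np.sin(a)],[np.sin(a),np.cos(a)]])
    p=(pts(f,cv2.convexHull(c)[:,0],66)[:,:2]-[x,y])@R+[o,0]
    r=rect(p); print(n,"board in ledge",np.round(r[0],1),np.round(r[1],1),"yaw",round(r[2],2),"ymax",p[:,1].max().round(1))
    if save:
        cr=f["pixels"][160:300,230:430] if n=="scene" else f["pixels"][170:330,220:440]
        cv2.imwrite(save,cv2.resize(cr[:,:,::-1],None,fx=3.5,fy=3.5))
E
python3 - <<'E'
from h import *
board("scene","pics/s2.png"); board("top")
E
```

```text
scene board in ledge [15.2 -5.4] [ 62.4 121.8] yaw 0.96 ymax 55.4Traceback (most recent call last):
  File "<stdin>", line 2, in <module>
  File "h.py", line 50, in board
    p=(pts(f,cv2.convexHull(c)[:,0],66)[:,:2]-[x,y])@R+[o,0]
             ~~~~~~~~~~~~~~^^^
cv2.error: OpenCV(4.12.0) /io/opencv/modules/imgproc/src/convhull.cpp:143: error: (-215:Assertion failed) total >= 0 && (depth == CV_32F || depth == CV_32S) in function 'convexHull'
```

View pics/s2.png

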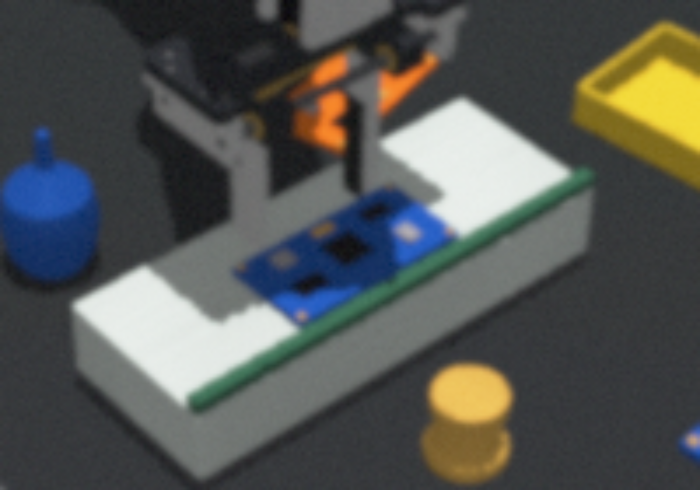

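The board slid without tipping and is nearly square, with a few mm left to the fence. I'll close that gap slowly and watch the force.

>>> {"fn": "send_rows", "kwargs": {
  "steps": [0.04,0,0,0,70,0.04,0,0,0,70,0.04,0,0,0,70,0.04,0,0,0,70,0,0,0,0,70]
}}

```text
time: 6.48
position: [536.1, 21.2, 62.0]
tcp_rot: [3.142, 0.0, 0.342]
ft_force: [0.3, -0.7, -0.5]
finger_gap: 0.745
finger_force: 0.0
```

>>> {"fn": "send_rows", "kwargs": {
  "steps": [0.04,0,0,0,70,0.04,0,0,0,70,0,0,0,0,70]
}}

```text
time: 6.73
position: [538.1, 21.9, 62.0]
tcp_rot: [3.142, -0.0, 0.342]
ft_force: [-0.9, -0.4, 0.0]
finger_gap: 0.747
finger_force: 0.0
```

>>> {"fn": "send_rows", "kwargs": {
  "steps": [0.04,0,0,0,70,0,0,0,0,70]
}}

```text
time: 6.9
position: [538.8, 22.2, 61.9]
tcp_rot: [-3.142, 0.0, 0.342]
ft_force: [-2.0, -0.3, 0.3]
finger_gap: 0.745
finger_force: 0.5
```

>>> {"fn": "send_rows", "kwargs": {
  "steps": [0.04,0,0,0,70,0,0,0,0,70]
}}

```text
time: 7.07
position: [539.0, 22.3, 61.8]
tcp_rot: [-3.141, 0.002, 0.341]
ft_force: [-5.5, -1.5, 4.3]
finger_gap: 0.745
finger_force: 2.8
```

>>> {"fn": "send_rows", "kwargs": {
  "steps": [0.04,0,0,0,70,0,0,0,0,70]
}}

```text
time: 7.23
position: [539.1, 22.4, 61.7]
tcp_rot: [-3.141, 0.003, 0.341]
ft_force: [-10.2, -2.7, 7.9]
finger_gap: 0.75
finger_force: 5.0
```

>>> {"fn": "send_rows", "kwargs": {
  "steps": [-0.12,0,0,0,70,-0.12,0,0,0,70,-0.36,0,0,0,70,-0.4,0,0,0,70,0,0,-0.6,0,70,0,0,-0.8,0,70,0,0,-0.8,0,25,0,0,0,0,25]
}}

```text
time: 7.9
position: [518.0, 14.1, 119.8]
tcp_rot: [-3.141, -0.004, 0.341]
ft_force: [1.2, 0.7, 1.1]
finger_gap: 0.639
finger_force: 0.0
```

>>> {"fn": "send_rows", "kwargs": {
  "steps": [0,0,0,-0.12,25,0,0,0,-0.12,25,0,0,0,-0.12,25,0,0,0,-0.12,25,0,0,0,-0.12,25,0,0,0,-0.12,25,0,0,0,-0.12,25,0,0,0,-0.12,25]
}}

```text
time: 8.57
position: [516.3, 14.3, 116.7]
tcp_rot: [-3.141, -0.0, 1.308]
ft_force: [-0.4, -0.7, -0.7]
finger_gap: 0.265
finger_force: 0.0
```

>>> {"fn": "send_rows", "kwargs": {
  "steps": [0,0,0,-0.12,25,0,0,0,-0.12,25,0,0,0,-0.12,25,0,0,0,-0.12,25,0,0,0,-0.12,25,0,0,0,0,25]
}}

```text
time: 9.07
position: [516.4, 14.2, 116.8]
tcp_rot: [-3.142, -0.0, 1.908]
ft_force: [-0.2, 0.5, 0.6]
finger_gap: 0.264
finger_force: 0.0
```

```bash
python3 - <<'E'
from h import *
o=robot.observe(); print(o["position"],o["tcp_rot"],o["finger_gap"])
board("scene")
E
```

```text
[516.42846623  14.19409812 116.7524257 ] [-3.14158096e+00 -2.42363192e-04  1.90792221e+00] 0.2638723459792896
scene board in ledge [19.1 -6.3] [ 56.6 119.5] yaw 0.13 ymax 53.4
```

>>> {"fn": "send_rows", "kwargs": {
  "steps": [-0.84,0.6,0,0,25,-0.84,0.6,0,0,25,-0.84,0.6,0,0,25,-0.84,0.6,0,0,25,0,0,0,0,25]
}}

```text
time: 9.53
position: [603.8, -48.7, 116.9]
tcp_rot: [3.141, 0.002, 1.894]
ft_force: [-1.1, 0.8, -0.9]
finger_gap: 0.269
finger_force: 0.0
```

>>> {"fn": "send_rows", "kwargs": {
  "steps": [0,0,0.6,0,25,0,0,0.6,0,25,0,0,0.6,0,25,0,0,0.2,0,25,0,0,0,0,25,0,0,0,0,25]
}}

```text
time: 10.03
position: [601.1, -45.5, 67.3]
tcp_rot: [-3.141, 0.0, 1.9]
ft_force: [0.3, -0.5, 0.5]
finger_gap: 0.269
finger_force: 0.0
```

```bash
python3 - <<'E'
from h import *
o=robot.observe(); print(o["position"],o["tcp_rot"])
board("scene","pics/s3.png")
E
```

```text
[601.06078643 -45.49850644  67.25054272] [-3.14135660e+00  1.29258048e-04  1.89989657e+00]
scene board in ledge [22.8 -6.5] [ 49.8 120.1] yaw 0.47 ymax 53.4
```

View pics/s3.png

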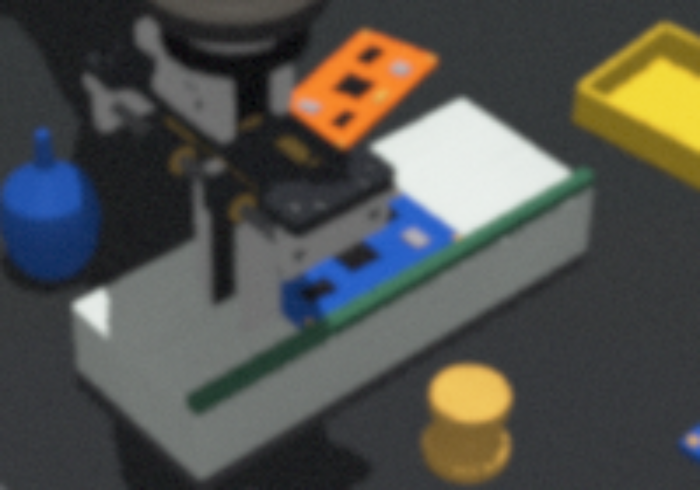

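>>> {"fn": "send_rows", "kwargs": {
  "steps": [0,0,0.1,-0.009,25,0,0,0.1,0,25,0,0,0,0,25,0,0,0,0,25]
}}

```text
time: 10.42
position: [601.2, -45.5, 62.1]
tcp_rot: [3.142, -0.0, 1.911]
ft_force: [0.8, 0.2, -0.8]
finger_gap: 0.267
finger_force: 0.0
```

>>> {"fn": "send_rows", "kwargs": {
  "steps": [0.1,0,0,0,25,0.1,0,0,0,25,0.1,0,0,0,25,0.1,0,0,0,25,0.1,0,0,0,25,0.1,0,0,0,25,0.1,0,0,0,25,0.1,0,0,0,25]
}}

```text
time: 11.08
position: [594.4, -26.4, 62.0]
tcp_rot: [3.142, 0.0, 1.911]
ft_force: [0.3, -0.4, 0.6]
finger_gap: 0.269
finger_force: 0.4
```

>>> {"fn": "send_rows", "kwargs": {
  "steps": [0.15,0,0,0,25,0.15,0,0,0,25,0.15,0,0,0,25,0.15,0,0,0,25,0.15,0,0,0,25,0.15,0,0,0,25,0.15,0,0,0,25,0.15,0,0,0,25]
}}

```text
time: 11.75
position: [584.4, 2.0, 62.0]
tcp_rot: [-3.142, 0.0, 1.911]
ft_force: [0.4, -0.9, 1.2]
finger_gap: 0.266
finger_force: 0.6
```

```bash
python3 - <<'E'
from h import *
o=robot.observe(); p=o["position"]; d=p[:2]-[555.8,30.2]; print(p,o["tcp_rot"][2],o["ft_force"],"TCP in ledge",d[0]*.943+d[1]*.332+.6,-d[0]*.332+d[1]*.943)
board("scene","pics/s4.png")
E
```

```text
[584.36003961   2.00645265  61.99626604] 1.910727394054538 [ 0.39134503 -0.92763303  1.24133495] TCP in ledge 18.171859632277034 -36.068448296637754
scene board in ledge [30.8 32.1] [ 38.1 121.2] yaw 3.56 ymax 91.5
```

View pics/s4.png

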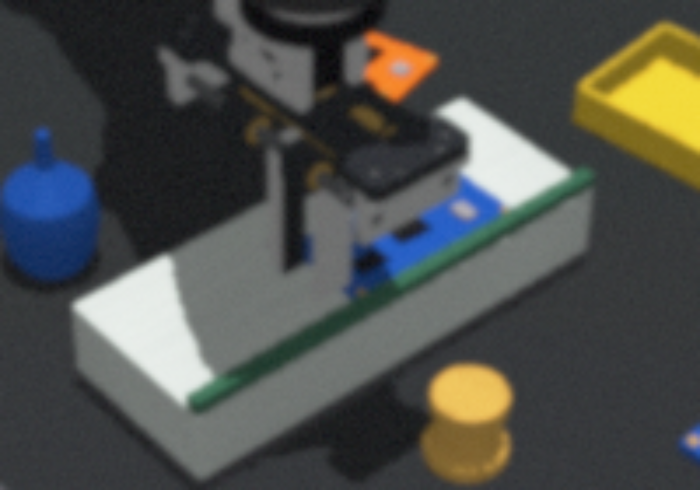

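The board slides along the fence in contact with both fingertips, its centre 68 mm ahead of the TCP as expected. It has 98 mm to go.

>>> {"fn": "send_rows", "kwargs": {
  "steps": [0.15,0,0,0,25,0.15,0,0,0,25,0.15,0,0,0,25,0.15,0,0,0,25,0.15,0,0,0,25,0.15,0,0,0,25,0.15,0,0,0,25,0.15,0,0,0,25]
}}

```text
time: 12.47
position: [574.4, 30.3, 62.0]
tcp_rot: [-3.142, 0.0, 1.911]
ft_force: [0.2, -0.6, -0.2]
finger_gap: 0.266
finger_force: 0.5
```

>>> {"fn": "send_rows", "kwargs": {
  "steps": [0.15,0,0,0,25,0.15,0,0,0,25,0.15,0,0,0,25,0.15,0,0,0,25,0.15,0,0,0,25,0.15,0,0,0,25,0.15,0,0,0,25,0.15,0,0,0,25]
}}

```text
time: 13.13
position: [564.4, 58.5, 62.0]
tcp_rot: [-3.142, 0.0, 1.911]
ft_force: [0.8, -0.3, 0.6]
finger_gap: 0.266
finger_force: 0.5
```

>>> {"fn": "send_rows", "kwargs": {
  "steps": [0.15,0,0,0,25,0.15,0,0,0,25,0.15,0,0,0,25,0.15,0,0,0,25,0.15,0,0,0,25,0.1,0,0,0,25,0.05,0,0,0,25,0,0,0,0,25]
}}

```text
time: 13.8
position: [556.8, 79.8, 62.0]
tcp_rot: [-3.141, -0.0, 1.911]
ft_force: [0.5, -0.2, -0.1]
finger_gap: 0.261
finger_force: 0.0
```

```bash
python3 - <<'E'
from h import *
o=robot.observe(); p=o["position"]; d=p[:2]-[555.8,30.2]; print(p,o["tcp_rot"][2],o["ft_force"],"TCP in ledge",d[0]*.943+d[1]*.332+.6,-d[0]*.332+d[1]*.943)
board("scene")
E
```

```text
[556.84570308  79.81937479  61.96414116] 1.9111555124861828 [ 0.51337883 -0.22867153 -0.14732745] TCP in ledge 18.059730438299173 46.44389700521609Traceback (most recent call last):
  File "<stdin>", line 3, in <module>
  File "h.py", line 50, in board
    p=(pts(f,cv2.convexHull(c)[:,0],66)[:,:2]-[x,y])@R+[o,0]
             ~~~~~~~~~~~~~~^^^
cv2.error: OpenCV(4.12.0) /io/opencv/modules/imgproc/src/convhull.cpp:143: error: (-215:Assertion failed) total >= 0 && (depth == CV_32F || depth == CV_32S) in function 'convexHull'
```

>>> {"fn": "send_rows", "kwargs": {
  "steps": [0.1,0,0,0,25,0.1,0,0,0,25,0.1,0,0,0,25,0.1,0,0,0,25,0.1,0,0,0,25,0.05,0,0,0,25,0.04,0,0,0,25,0,0,0,0,25]
}}

```text
time: 14.52
position: [552.0, 93.6, 62.0]
tcp_rot: [-3.141, -0.0, 1.911]
ft_force: [0.8, -0.2, 0.2]
finger_gap: 0.267
finger_force: 0.0
```

>>> {"fn": "send_rows", "kwargs": {
  "steps": [-0.1,0,0,0,25,-0.3,0,0,0,25,-0.4,0,0,0,25,0,0,-0.5,0,25,0,0,-0.9,0,25,0,0,-0.9,0,25,0,0,-0.9,0,25,0,0,0,0,25]
}}

```text
time: 15.18
position: [561.0, 74.1, 146.8]
tcp_rot: [3.136, 0.0, 1.909]
ft_force: [0.5, -0.2, 0.9]
finger_gap: 0.269
finger_force: 0.0
```

>>> {"fn": "send_rows", "kwargs": {
  "steps": [-0.9,0,0,0,25,-0.9,0,0,0,25,-0.9,0,0,0,25,-0.9,0,0,0,25,-0.9,0,0,0,25,-0.9,0,0,0,25,0,0,0,0,25]
}}

```text
time: 15.77
position: [604.4, -58.1, 142.6]
tcp_rot: [3.141, 0.002, 1.906]
ft_force: [-0.0, 0.5, -1.0]
finger_gap: 0.267
finger_force: 0.0
```

```bash
sed -i 's/(325,245)/(290,265)/; s/(335,228)/(362,208)/' h.py; python3 - <<'E'
from h import *
o=robot.observe(); print(o["position"],o["tcp_rot"])
board("scene","pics/s5.png"); board("top","pics/t5.png")
E
```

```text
[604.43337413 -58.06988995 142.6275325 ] [3.14140028e+00 2.09731065e-03 1.90556719e+00]
scene board in ledge [ 17.8 130.1] [ 67.8 121.9] yaw -2.96 ymax 192.2
top board in ledge [ 18.9 130.1] [ 61.  118.7] yaw 0.41 ymax 189.6
```

View pics/s5.png

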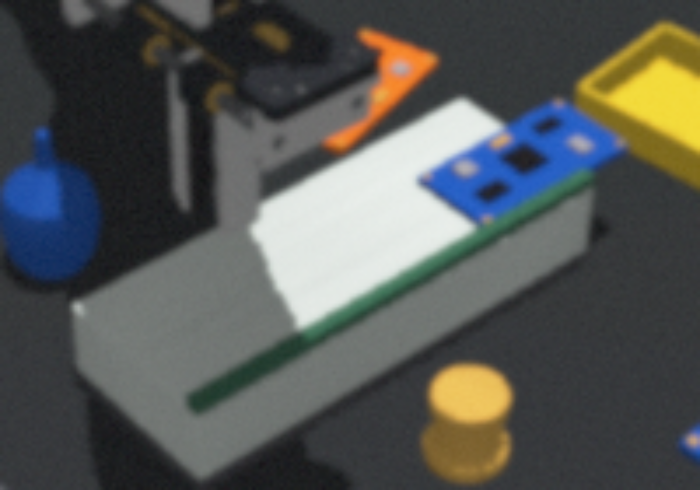

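View pics/t5.png

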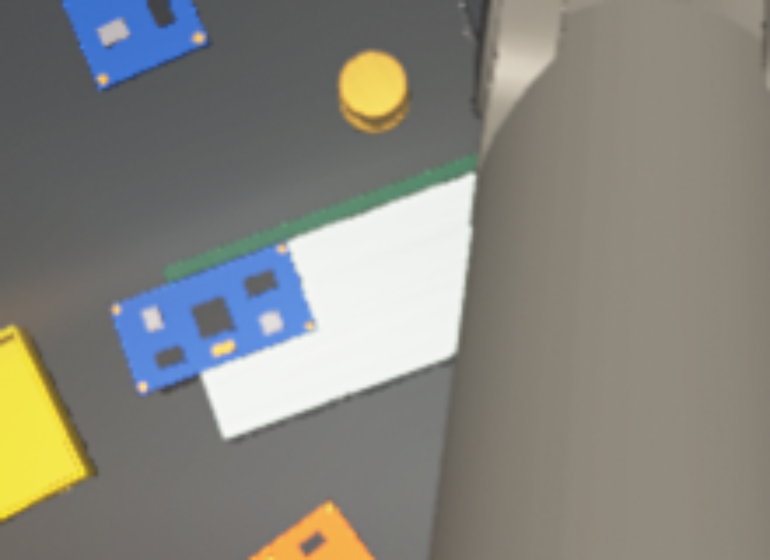

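Scene view: the board rests flat along the fence, with its end past the ledge end at (590,180) in the crop. Both views put its centre at y = 130, so about 40 mm overhangs. I'll seat it once more, lightly, with both fingers over the supported part to make sure it is flush.

>>> {"fn": "send_rows", "kwargs": {
  "steps": [0,-0.8,0,0,40,0,-0.8,0,0,40,0,-0.8,0,0,40,0.7,0,0,0,40,0.9,0,0,0,40,0.9,0,0,0,40,0.9,0,0,0,40,0.9,0,0,0,40]
}}

```text
time: 16.53
position: [510.5, 30.3, 142.3]
tcp_rot: [3.141, -0.0, 1.912]
ft_force: [0.6, -0.3, 0.2]
finger_gap: 0.426
finger_force: 0.0
```

>>> {"fn": "send_rows", "kwargs": {
  "steps": [0.9,0,0,0,40,0.9,0,0,0,40,0.9,0,0,0,40,0.9,0,0,0,40,0.5,0,0,0.12,40,0,0,0,0.12,40,0,0,0,0.12,40,0,0,0,0.12,40]
}}

```text
time: 17.2
position: [476.5, 126.3, 142.2]
tcp_rot: [-3.141, -0.0, 1.427]
ft_force: [0.7, 0.1, 0.5]
finger_gap: 0.422
finger_force: 0.0
```

>>> {"fn": "send_rows", "kwargs": {
  "steps": [0,0,0,0.12,40,0,0,0,0.12,40,0,0,0,0.12,40,0,0,0,0.12,40,0,0,0,0.12,40,0,0,0,0.12,40,0,0,0,0.12,40,0,0,0,0.12,40]
}}

```text
time: 17.87
position: [476.6, 126.0, 142.2]
tcp_rot: [-3.141, 0.0, 0.466]
ft_force: [-0.3, 0.1, -0.3]
finger_gap: 0.421
finger_force: 0.0
```

>>> {"fn": "send_rows", "kwargs": {
  "steps": [0,0,0,0.12,40,0,0,0,0,40,0,0,0,0,40]
}}

```text
time: 18.12
position: [476.8, 125.9, 142.1]
tcp_rot: [-3.141, 0.0, 0.356]
ft_force: [-0.7, 0.0, -0.3]
finger_gap: 0.426
finger_force: 0.0
```

```bash
python3 - <<'E'
from h import *
o=robot.observe(); p=o["position"]; d=p[:2]-[555.8,30.2]; print(p,o["tcp_rot"],"TCP in ledge",d[0]*.943+d[1]*.332+.6,-d[0]*.332+d[1]*.943)
board("scene")
E
```

```text
[476.766782   125.87089094 142.10459116] [-3.14135546e+00  7.71038588e-05  3.55697532e-01] TCP in ledge -42.16558878456235 116.45667853699011
scene board in ledge [ 18.4 129.6] [ 68.6 122.8] yaw -2.96 ymax 192.2
```

>>> {"fn": "send_rows", "kwargs": {
  "steps": [0,0,0.8,0.015,40,0,0,0.8,0,40,0,0,0.8,0,40,0,0,0.5,0,40,0,0,0.15,0,40,0,0,0.1,0,40,0,0,0,0,40,0,0,0,0,40]
}}

```text
time: 18.83
position: [477.6, 125.4, 63.9]
tcp_rot: [-3.141, -0.001, 0.337]
ft_force: [-0.7, 0.1, 0.5]
finger_gap: 0.43
finger_force: 0.0
```

>>> {"fn": "send_rows", "kwargs": {
  "steps": [0.2,0,0,0,40,0.2,0,0,0,40,0.2,0,0,0,40,0.1,0,0,0,40,0.05,0,0,0,40,0,0,0,0,40,0,0,0,0,40]
}}

```text
time: 19.42
position: [494.8, 131.2, 63.1]
tcp_rot: [3.141, 0.0, 0.336]
ft_force: [0.1, -0.5, -0.1]
finger_gap: 0.42
finger_force: 0.0
```

```bash
python3 - <<'E'
from h import *
o=robot.observe(); p=o["position"]; d=p[:2]-[555.8,30.2]; print(p,o["tcp_rot"],o["ft_force"],"TCP in ledge",d[0]*.943+d[1]*.332+.6,-d[0]*.332+d[1]*.943)
E
```

```text
[494.76955053 131.22286045  63.13796063] [3.14146041e+00 3.15656321e-04 3.35618886e-01] [ 0.06916582 -0.54725094 -0.13036215] TCP in ledge -23.412124182664655 115.52666662857602
```

>>> {"fn": "send_rows", "kwargs": {
  "steps": [0.06,0,0,0,40,0.06,0,0,0,40,0.04,0,0,0,40,0,0,0,0,40]
}}

```text
time: 19.75
position: [498.8, 132.8, 63.2]
tcp_rot: [3.142, -0.0, 0.336]
ft_force: [0.1, -0.1, -0.8]
finger_gap: 0.424
finger_force: 0.0
```

>>> {"fn": "send_rows", "kwargs": {
  "steps": [0.03,0,0,0,40,0,0,0,0,40]
}}

```text
time: 19.92
position: [499.5, 133.0, 63.2]
tcp_rot: [3.142, -0.0, 0.336]
ft_force: [-0.5, -1.1, 0.4]
finger_gap: 0.425
finger_force: 0.0
```

>>> {"fn": "send_rows", "kwargs": {
  "steps": [0.02,0,0,0,40,0,0,0,0,40]
}}

```text
time: 20.08
position: [499.7, 133.0, 63.2]
tcp_rot: [3.142, 0.0, 0.336]
ft_force: [-0.7, -0.2, -1.0]
finger_gap: 0.427
finger_force: 0.2
```

>>> {"fn": "send_rows", "kwargs": {
  "steps": [0.02,0,0,0,40,0,0,0,0,40]
}}

```text
time: 20.25
position: [500.1, 133.2, 63.2]
tcp_rot: [-3.142, 0.001, 0.336]
ft_force: [-1.2, 0.1, 0.2]
finger_gap: 0.424
finger_force: 0.8
```

>>> {"fn": "send_rows", "kwargs": {
  "steps": [0.02,0,0,0,40,0,0,0,0,40]
}}

```text
time: 20.42
position: [500.2, 133.2, 63.1]
tcp_rot: [-3.141, 0.001, 0.336]
ft_force: [-4.3, -2.0, 1.1]
finger_gap: 0.426
finger_force: 2.4
```

The board is seated against the fence. Withdrawing clear and checking.

>>> {"fn": "send_rows", "kwargs": {
  "steps": [-0.06,0,0,0,40,-0.2,0,0,0,40,-0.6,0,0,0,40,0,0,-0.6,0,40,0,0,-0.9,0,40,0,0,-0.9,0,40,0,0,-0.9,0,40,0,0,-0.9,0,40]
}}

```text
time: 21.08
position: [480.3, 126.1, 169.3]
tcp_rot: [-3.142, -0.001, 0.335]
ft_force: [0.9, -0.3, -0.7]
finger_gap: 0.426
finger_force: 0.0
```

>>> {"fn": "send_rows", "kwargs": {
  "steps": [0,0.9,0,0,40,0,0.9,0,0,40,0,0.9,0,0,40,0,0.9,0,0,40,0,0.9,0,0,40,0,0.9,0,0,40,0,0,0,0,40,0,0,0,0,40]
}}

```text
time: 21.75
position: [525.0, -2.2, 168.2]
tcp_rot: [3.141, -0.0, 0.333]
ft_force: [-0.8, 0.2, -0.4]
finger_gap: 0.427
finger_force: 0.0
```

```bash
python3 - <<'E'
from h import *
print(robot.observe()["position"])
board("scene","pics/s6.png"); board("top","pics/t6.png")
E
```

```text
[525.00306009  -2.17818104 168.22318332]
scene board in ledge [ 19.7 130.8] [ 68.3 122.1] yaw -0.95 ymax 192.2
top board in ledge [ 19.5 130.1] [ 60.3 119.2] yaw 0.89 ymax 189.3
```

View pics/t6.png

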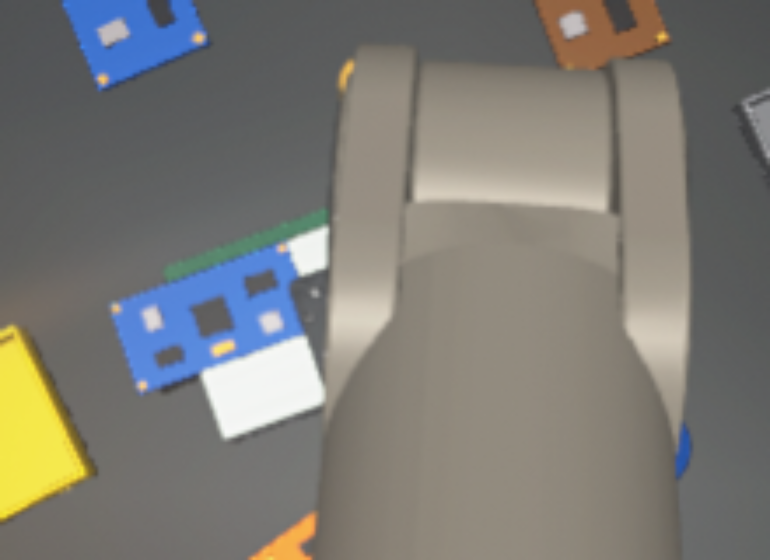

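The board is flush with the fence, with about 40 mm sticking out past the end. The gripper is clear at z = 168 mm.

```bash
python3 -c "
from plant import job; print(job.job_done())"
```

```text
the job is handed in; nothing more can be done
None
```

The job is handed in: the last views show the blue board flat and seated against the green fence, with about 40 mm (a third of its length) past the ledge end on the yellow tray's side. I saw no sign of the trays, blower or barrel moving, but did not measure them, and the judge's verdict was not shown.

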